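Put the tall check weight away from the force-gauge hook

ROBOT

A 6-joint arm with a two-finger parallel gripper is mounted at the origin on the work surface. World frame = base frame: x ahead of the robot, y to its left, z up, the work surface at z = 0. Lengths are in mm, angles in rad, forces in N, time in s.
With the tool pointing down it reaches from about 350 to 875 mm from the base axis. Payload 4.2 kg.
Tool frame: the origin (TCP) lies between the finger pads; the fingertips stand 22 mm ahead of it and the grasp point (between the pads) lies 3 mm ahead of it; z points along the fingers, x is the direction in which the jaws open and shut, and the axes are right-handed (so a half turn about z gives the same grasp; the last joint's range is limited). The gripper opens to 85 mm and grips with 20 to 120 N. Pads are 22 mm wide; open, the fingers measure 114 mm over their backs; the gripper's body (76 mm by 85 mm) begins 54 mm behind the grasp point. The pads swing forward as they close: fully open they stand 13 mm farther back than shut.
Start: joints at [1.454, 0.385, 0.008, 0, -1.194, -0.259], TCP at [229.352, 581.375, 253.312] pointing down, gripper open.
Joint ranges: [-3.14, 3.14], [-1.21, 2.06], [-1.07, 1.41], [-3.16, 2.05], [-2.99, -0.16], [-3.1, 3.1]. Speed limits (rad/s): [2.79, 2.79, 3.14, 3.14, 3.14, 3.14].

INTERFACE

Orientations are given as a unit quaternion [x, y, z, w].
In Python, from bench import arm gives the robot as it stands.
- The arm moves only by the tool step_arm, never from a script. Its argument "deltas" is a list of rows, each a list of 7 numbers: the finger opening in mm, from 0 to 85.4, then the shift along the tool's x, y, z in mm, then the turn, a rotation vector about the tool's x, y, z in degrees. In form: [[jaw, dx, dy, dz, wx, wy, wz], ...]. A call has 1 to 20 rows; each row is the pose to reach, as a shift and turn from the pose commanded when the call began, along the tool's axes at that moment; what a row does not reach only later rows make up. A row lasts 1/12 s, in which the tool goes at most 41.7 mm and 7.16 degrees, less where a joint would pass 70% of its speed; a pose out of reach is approached as far as the arm can. A call with a gripper value outside its range is refused whole. The fingers move at their own pace and stop on an object; the grip force is fixed at half the most. Time passes only in rows, so rows that repeat a pose let the fingers close. It gives the time, the measured TCP pose, the force and the opening at its end, in the units of the state.
- arm.read_state(): the state, without advancing time (a new reading comes with each control period).
- arm.get_image(name): name is "scene" or "top"; returns (picture, depth): 384x512x3 uint8, red, green, blue; 384x512 float32, mm along the optical axis (not along the pixel's ray), 0 where there is no reading.
- arm.get_calibration(name): a dict with "fx", "fy", "cx", "cy" (pixels), "distortion" ([k1, k2, p1, p2, k3] as OpenCV has them; the pictures are not rectified), "position" and "attitude" of the camera in the world. Camera axes: x right, y up, looking along -z (the intrinsics and any distortion apply to the point x, -y, -z); pixel columns grow to the right and rows downward; lengths in mm; the calibration is good to about 2 mm. A picture is of the moment at which its call begins. get_calibration takes no time and is no camera call.
- arm.job_done(): hands the job in, once; it reports no verdict.
The state is a dict: "clock": time; "joints": joint angles; "joint_vel": joint speeds; "joint_efforts": joint torques, N m; "position": TCP position; "ee_rot": TCP orientation; "contact_force": force on the tool from outside, world axes, zero at the start; "wrist_torque": the same for the moment, N m; "gripper_width": finger opening in mm.
Only numpy, scipy, OpenCV 4.12 (cv2) and the standard library are available. Lean on these libraries where they do the work, as an engineer would, in place of code of your own. Each camera call takes 0.05 s, during which the arm holds its last target. There are 200 camera calls.

TASK

The gauge check is finished: lift the tall slim check weight up and off its spring gauge hook and put it away in the small well of the wooden storage block, upright and fully home. Do not drop it, leave the squat weight hanging on its hook, and leave the beaker, the jar, the roll of tape and the screwdriver where they are.

Things in the scene. Friction and masses are not known exactly. Their poses are not given: they have to be found in the camera images.
- stand: Fixed gauge stand left or right on the table, 0.4 m tall, two grey gauges on a crossbar. Origin: on the table, below the middle between the hook seats; +x points from the hook tips to the column (front face at x = 160 mm), +y from right to left hook. Base plate 12 mm thick, x = 80 to 230 mm, 160 mm wide; gauges from x = 95 mm, bottoms 275 mm above the table.
- hook_left_seat (a point): Seat of the left hook (stand y = +85 mm): middle of the 12 mm level lowest stretch of the 8 mm round bar, on its centreline, 250 mm above the table when unloaded; rides with the hook. From x = -6 mm the bar rises 15 mm over 15 mm to its free tip (x = -21 mm); from x = 6 it rises 12 mm over 30 mm, then runs level to x = 113 mm and up into the gauge.
- hook_right_seat (a point): The same for the right gauge's hook (stand y = -85 mm).
- hook_left (a joint): How far the left hook is pulled down, m: 0 = unloaded, at its upper stop; 0.03 = lower stop. The spring carries 0.5 N beyond the hook's own weight at 0, and 250 N/m more. A hung weight draws it down about 8 to 20 mm; the hook follows the weight up as it is lifted, until 0.
- hook_right (a joint): The same for the right hook.
- tall_weight: Tall check weight, loose, 0.29 to 0.55 kg, either hook: aluminium cylinder, diameter 46, height 100 mm, with a steel bail (loop of 8 mm bar, 40 mm wide) on top. Origin: bar centreline at the bail's peak, 40 mm above the top face, 140 mm above the underside; z up its axis. Loop in its y-z plane: legs at y = +-16 mm up to z = -20 mm, then sloping to a level peak 12 mm long.
- tall_weight_foot (a point): Centre of the tall weight's underside (1.5 mm chamfer). Hanging, the bail's peak is 8 mm above the hook seat. Raised 15 mm from there relative to the hook, the bail clears the hook's tip; at 28 mm the cylinder's top face meets the hook's underside. In between it comes off to stand -x. The hook arm bars a grasp from straight above.
- squat_weight: The squat check weight hanging on the other hook, loose: aluminium cylinder 60 mm diameter, 55 mm high, same bail; origin at the bail's peak, 40 mm above the top face, z up. To be left hanging.
- block: Fixed beech-wood storage block 100 (x) x 200 (y) x 40 mm high with two round wells 30 mm deep in its top. Origin: centre of its underside. On the other side of the table from the stand.
- small_well (a point): Centre of the mouth of the small well, on the block's top face, at block y = +50 mm: 49 mm diameter, 30 mm deep. Seated fully home, the tall weight's origin is 110 mm above this point.
- large_well (a point): Centre of the mouth of the large well at block y = -50 mm: 65 mm diameter, 30 mm deep; it is the squat weight's and stays empty.
- mat: Fixed thin black rubber mat 130 x 120 x 3 mm on the free table between stand and block: a clear place to put a weight down for a new grip. Origin: centre of its underside.
- beaker: Glass beaker, 68 mm diameter at the rim, 90 mm high, loose. Origin: centre of its underside.
- jar: White plastic jar, 60 mm diameter, 110 mm high, loose. Origin: centre of its underside.
- tape: White roll of tape lying flat, 100 mm diameter, 20 mm high, loose. Origin: centre of its underside.
- screwdriver: Screwdriver, 170 mm long, lying on the table along its x, loose.
Things that resemble listed ones, but are neither listed nor needed, are in the scene too. There is more than one size of the block; the one meant has the size given above.

How it is judged:
By the outcome, as a careful person would: the job done as asked, in the order asked, and still so for the second after the job is handed in, with the robot touching nothing.
It also fails if it takes over 64 s, if anything falls off the work surface, if the arm or the gripper's body presses on something with over 40 N, if the wrist force passes 120 N, or if a joint passes its speed limit or range.

## Working session

There is one attempt and no reset: what is moved stays moved. The work goes in short steps, Python scripts to look and compute and a tool call to move; the robot and the scene stay as the last step left them, time stands still between calls to the robot, and variables do not carry over. Pictures are saved under pics/ and viewed, on a budget of 10 in all, crops included, one or two more only if the job needs it, and the job is handed in when it is done.

Besides the shell and the picture viewer there is one more tool, called after ">>>" as a command line: name --pt "numbers of a row" for each row, then --argument value for the rest. step_arm: Moves the arm, as the interface text tells. Its arguments: {"type":"object","properties":{"deltas":{"type":"array"}},"required":["deltas"]}

```bash
mkdir -p pics; cat > h.py <<'E'
import numpy as np, cv2
from scipy.spatial.transform import Rotation as R
from bench import arm
def grab(n):
    im,d=arm.get_image(n); np.savez(f'{n}.npz',im=im,d=d); return im,d
def load(n):
    z=np.load(f'{n}.npz'); return z['im'],z['d']
def cal(n):
    c=arm.get_calibration(n); K=np.array([[c['fx'],0,c['cx']],[0,c['fy'],c['cy']],[0,0,1]])
    a=np.array(c['attitude']); M=R.from_quat(a).as_matrix() if a.size==4 else a.reshape(3,3)
    return K,np.array(c['distortion'],float),np.array(c['position'],float),M
def world(n,d):
    K,D,p,M=cal(n); h,w=d.shape
    u,v=np.meshgrid(np.arange(w),np.arange(h))
    q=cv2.undistortPoints(np.stack([u,v],-1).reshape(-1,1,2).astype(float),K,D).reshape(h,w,2)
    P=np.stack([q[...,0]*d,-q[...,1]*d,-d],-1)
    W=P@M.T+p; W[d==0]=np.nan; return W
def proj(n,X):
    K,D,p,M=cal(n); c=(np.atleast_2d(X)-p)@M; c=c*[1,-1,-1]
    return cv2.projectPoints(c.reshape(-1,1,3),np.zeros(3),np.zeros(3),K,D)[0].reshape(-1,2)
E
python3 - <<'E'
from h import *
print(arm.get_calibration('scene'));print(arm.get_calibration('top'));print(arm.read_state())
a,_=grab('scene');b,_=grab('top')
for n,i in(('s',a),('t',b)): cv2.imwrite(f'pics/{n}0.png',cv2.resize(i[...,::-1],(800,600)))
E
```

```text
{'fx': 391.94147649526764, 'fy': 391.94147649526764, 'cx': 256.4225072685354, 'cy': 193.0241660619476, 'distortion': array([-0.04717058,  0.        ,  0.        ,  0.        ,  0.        ]), 'position': array([1154.38383225,  241.48992407,  918.55415979]), 'attitude': array([0.17992984, 0.28249837, 0.78052945, 0.52781977])}
{'fx': 368.35712764404525, 'fy': 368.35712764404525, 'cx': 257.2326908079579, 'cy': 188.44960048744537, 'distortion': array([-0.11720861,  0.        ,  0.        ,  0.        ,  0.        ]), 'position': array([510.94356374, -10.83443195, 960.59329073]), 'attitude': array([-0.02655455,  0.02481403,  0.70876572, -0.70450712])}
{'clock': 0.0, 'joints': array([ 1.45362341e+00,  3.85550489e-01,  6.61835041e-03, -5.12185706e-04,
       -1.19400636e+00, -2.58610958e-01]), 'joint_vel': array([-0.00111312,  0.00137834, -0.00122135,  0.00169442, -0.00053939,
       -0.00042233]), 'joint_efforts': array([-5.43487090e-05, -3.92287374e+01,  1.88406122e+01,  4.18619245e+00,
       -4.63106480e-03, -1.10375410e-05]), 'position': array([229.14917955, 580.89270082, 252.22031766]), 'ee_rot': array([-5.62504065e-01,  8.26793791e-01, -6.52998806e-04, -8.81746368e-04]), 'contact_force': array([-0.75713642,  0.52749927, -0.21198186]), 'wrist_torque': array([-0.04411515,  0.06442575,  0.01587272]), 'gripper_width': 85.44308369781854}
```

View pics/s0.png

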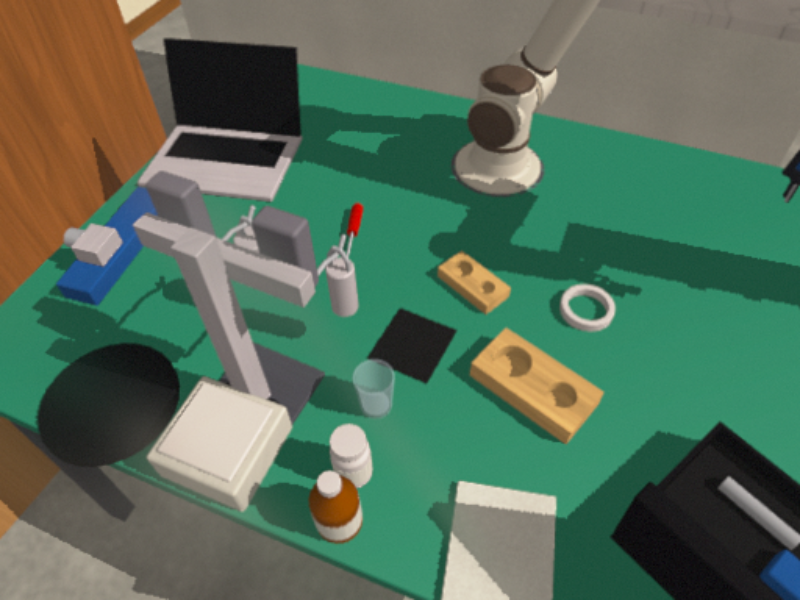

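View pics/t0.png

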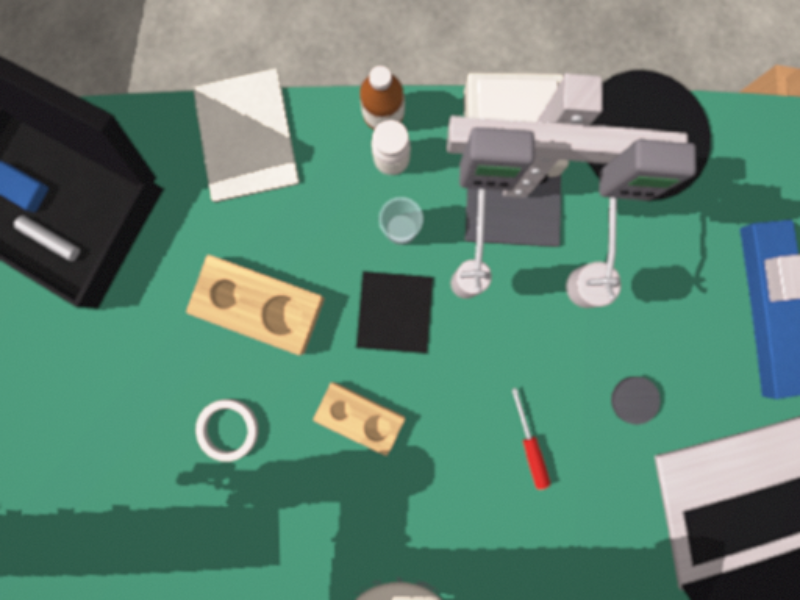

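The scene view shows the tall weight on the near hook at (343,285) and the squat one on the far hook at (245,240). The large block is at (535,385), with wells at (517,362) and (565,395).

The top view shows the tall weight at (470,278), the squat one at (595,285), and the big block at (255,305) with its small well at (222,293).

Look-alikes:
- **Weight:** the squat weight at top (595,285). I choose the slim one at (470,278).
- **Block:** the small block at top (360,418). I choose the 100x200 one at (255,305).
- **Well:** the large well at (278,315). I choose the small one at (222,293).

```bash
python3 - <<'E'
from h import *
s=512/800
for n,boxes in (('top',{'tall':(440,250,500,305),'squat':(560,250,630,315)}),('scene',{'tall':(315,235,365,325)})):
    im,d=load(n); W=world(n,d)
    for k,b in boxes.items():
        x0,y0,x1,y1=[int(round(q*s)) for q in b]
        P=W[y0:y1,x0:x1].reshape(-1,3); P=P[P[:,2]>60]
        print(n,k,len(P)); 
        for z0 in range(80,280,10):
            q=P[(P[:,2]>=z0)&(P[:,2]<z0+10)]
            if len(q): print(z0,len(q),q.min(0).round(),q.max(0).round(),q.mean(0).round(1))
for n,b in (('top',(170,240,340,370)),('scene',(455,315,620,450))):
    im,d=load(n); W=world(n,d); x0,y0,x1,y1=[int(round(q*s)) for q in b]
    P=W[y0:y1,x0:x1].reshape(-1,3); m=(P[:,2]>33)&(P[:,2]<47); q=P[m]
    r=cv2.minAreaRect(q[:,:2].astype(np.float32)); print(n,'block',r,q[:,2].mean())
    hsv=0
    lo=P[(P[:,2]<33)]
    box=cv2.boxPoints(((r[0]),(r[1][0]-12,r[1][1]-12),r[2]))
    ins=np.array([cv2.pointPolygonTest(box,(float(a),float(c)),False)>0 for a,c in lo[:,:2]])
    L=lo[ins]; print(len(L))
    from scipy.cluster.vq import kmeans2
    if len(L)>5:
        c,l=kmeans2(L[:,:2],2,seed=1,minit='++'); print(c,[ (l==i).sum() for i in (0,1)], [L[l==i].min(0).round() for i in (0,1)],[L[l==i].max(0).round() for i in (0,1)])
# close crop
im,_=load('scene'); im2,_=load('top')
a=cv2.resize(im[130:215,185:245,::-1],(400,566),interpolation=cv2.INTER_CUBIC)
b=cv2.resize(im2[155:205,265:325,::-1],(400,333),interpolation=cv2.INTER_CUBIC)
c=cv2.resize(im2[150:235,110:215,::-1],(400,233)); 
cv2.imwrite('pics/c1.png',np.hstack([a,np.vstack([b,c])]))
E
```

```text
top tall 507
100 3 [569. -97. 106.] [578. -85. 109.] [572.8 -91.3 107.6]
110 9 [568. -98. 111.] [591. -82. 118.] [580.  -86.8 115. ]
120 13 [ 567. -115.  121.] [600. -82. 129.] [575.1 -95.7 125. ]
130 8 [569. -96. 130.] [597. -83. 139.] [579.2 -87.2 135.3]
140 10 [569. -97. 141.] [593. -82. 150.] [581.1 -86.4 144.7]
150 9 [ 567. -110.  151.] [599. -83. 159.] [574.  -96.1 155.1]
160 12 [ 567. -107.  161.] [596. -82. 170.] [578.4 -88.7 164.6]
170 11 [ 568. -111.  170.] [599. -82. 179.] [578.8 -90.1 174.4]
180 15 [ 567. -108.  182.] [602. -82. 190.] [576.3 -92.1 186.8]
190 12 [ 569. -113.  191.] [598. -82. 200.] [581.8 -88.4 195.7]
200 228 [ 568. -127.  200.] [612. -83. 208.] [ 588.8 -102.4  204.5]
210 2 [ 586. -119.  214.] [588. -86. 216.] [ 587.  -102.6  215. ]
220 12 [ 585. -123.  220.] [595. -85. 230.] [588.9 -98.8 225.8]
230 29 [ 586. -123.  230.] [603. -88. 240.] [ 591.4 -102.7  236.3]
240 108 [ 575. -117.  240.] [618. -93. 250.] [ 595.5 -104.8  245.6]
250 26 [ 567. -108.  250.] [616. -96. 258.] [ 575.4 -103.2  252.9]
top squat 822
140 4 [ 552. -263.  148.] [ 597. -245.  150.] [ 5
[... 1804 characters left out ...]
 652. -103.  256.] [ 619.1 -107.6  252.6]
top block ((564.3193969726562, 233.6486053466797), (201.4650421142578, 101.19405364990234), 69.814453125) 39.57936485849146
780
[[583.2654321  287.85976645]
 [547.90829323 192.17995103]] [np.int64(276), np.int64(504)] [array([559., 264.,   5.]), array([515., 160.,   3.])] [array([606., 306.,  33.]), array([579., 220.,  32.])]
scene block ((564.9462890625, 229.773193359375), (200.53836059570312, 103.79537963867188), 69.1355972290039) 39.97459450698206
555
[[532.72930367 182.02402974]
 [569.33644042 277.7978542 ]] [np.int64(347), np.int64(208)] [array([512., 151.,   6.]), array([555., 254.,   6.])] [array([561., 215.,  33.]), array([590., 300.,  33.])]
```

View pics/c1.png

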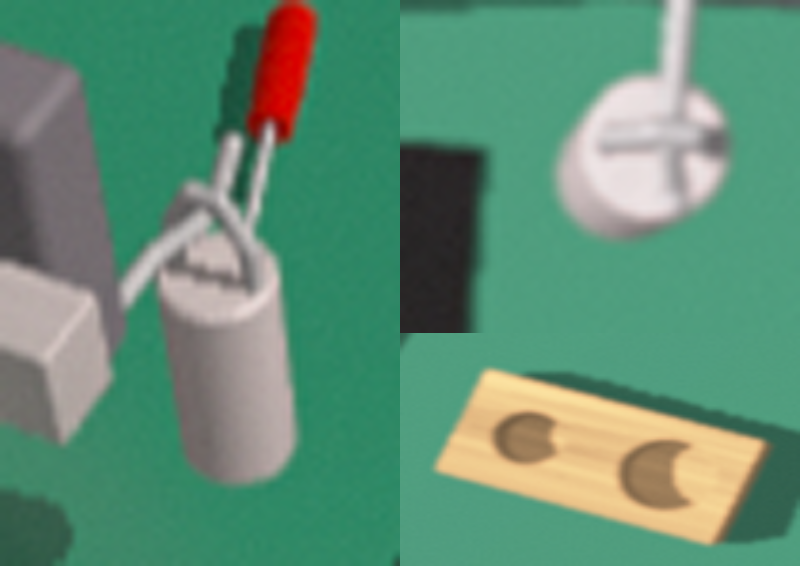

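>>> step_arm --pt "85 27 -22 -4 0 0 7" --pt "85 54 -45 -8 0 0 14" --pt "85 81 -67 -12 0 0 21" --pt "85 108 -90 -16 0 0 28" --pt "85 135 -112 -20 0 0 35" --pt "85 162 -135 -24 0 0 42" --pt "85 189 -157 -28 0 0 49" --pt "85 216 -180 -32 0 0 56" --pt "85 243 -202 -36 0 0 63" --pt "85 270 -225 -40 0 0 70" --pt "85 297 -247 -44 0 0 77" --pt "85 324 -270 -47 0 0 84" --pt "85 351 -292 -47 0 0 91" --pt "85 378 -315 -47 0 0 98" --pt "85 405 -337 -47 0 0 105" --pt "85 432 -360 -47 0 0 112" --pt "85 459 -382 -47 0 0 119" --pt "85 486 -405 -47 0 0 126" --pt "85 510 -427 -47 0 0 133" --pt "85 534 -448 -47 0 0 140"

```text
clock: 1.77
position: [450.1, -81.6, 300.1]
ee_rot: [0.587, 0.809, -0.0, -0.0]
contact_force: [0.2, 0.7, -0.1]
gripper_width: 85.1
```

```bash
cat >> h.py <<'E'
import json
def log():
    s=arm.read_state(); 
    with open('log.jsonl','a') as f: f.write(json.dumps({k:np.asarray(v).tolist() for k,v in s.items()})+'\n')
    print('t',round(s['clock'],2),'j',np.round(s['joints'],3),'p',np.round(s['position'],1),'F',np.round(s['contact_force'],1),'w',round(s['gripper_width'],1))
    return s
def goalR(h,t): # heading deg, tilt below horizontal deg; tool x to the left
    h,t=np.radians([h,t]); z=np.array([np.cos(h)*np.cos(t),np.sin(h)*np.cos(t),-np.sin(t)]); x=np.array([-np.sin(h),np.cos(h),0])
    return R.from_matrix(np.stack([x,np.cross(z,x),z],1))
def rel(p,Rg,s=None):
    s=s or arm.read_state(); R0=R.from_quat(s['ee_rot'])
    print('d',R0.inv().apply(np.array(p)-s['position']).round(1),'rot',np.degrees((R0.inv()*Rg).as_rotvec()).round(1))
E
python3 - <<'E'
from h import *
s=log(); rel([430,-80,320],goalR(-10,90)); rel([430,-80,320],goalR(-10,60))
E
```

```text
t 1.77 j [ 0.177  0.06  -0.3   -0.    -1.211 -1.432] p [450.1 -81.6 300.1] F [ 0.2  0.7 -0.1] w 85.1
d [  7.8 -18.6 -19.9] rot [-0.  -0.  28.1]
d [  7.8 -18.6 -19.9] rot [-29.4  -7.4  27.4]
```

```bash
python3 - <<'E'
from h import *
s=log(); rel([430,-118,290],goalR(5,60)); rel([430,-118,270],goalR(5,40))
E
```

```text
t 1.77 j [ 0.177  0.06  -0.3   -0.    -1.211 -1.432] p [450.1 -81.6 300.1] F [ 0.2  0.7 -0.1] w 85.1
d [-28.3 -30.4  10.1] rot [-29.9  -3.4  12.8]
d [-28.3 -30.4  30.1] rot [-49.8  -5.7  12.2]
```

>>> step_arm --pt "85 -7 -7 2 -6 -1 3" --pt "85 -14 -15 5 -12 -1 5" --pt "85 -21 -22 7 -18 -2 8" --pt "85 -28 -30 10 -24 -3 10" --pt "85 -28 -30 10 -30 -3 13" --pt "85 -28 -30 10 -30 -3 13"

```text
clock: 2.27
position: [425.7, -116.6, 287.4]
ee_rot: [0.653, 0.712, 0.194, 0.17]
contact_force: [0.1, 0.1, -0.5]
gripper_width: 84.8
```

```bash
python3 - <<'E'
from h import *
s=log(); rel([440,-118,260],goalR(5,40)); rel([440,-118,260],goalR(5,30))
print(R.from_quat(s['ee_rot']).as_matrix().round(3))
E
```

```text
t 2.27 j [ 0.101 -0.182 -0.647 -0.006 -0.584 -1.582] p [ 425.7 -116.6  287.4] F [ 0.1  0.1 -0.5] w 84.8
d [-3.  -1.4 30.7] rot [-20.1  -0.5  -0.3]
d [-3.  -1.4 30.7] rot [-30.1  -0.5  -0.4]
[[-0.089  0.864  0.496]
 [ 0.996  0.072  0.054]
 [ 0.011  0.499 -0.867]]
```

```bash
cat > ik.py <<'E'
from h import *
from scipy.optimize import least_squares
S=[json.loads(l) for l in open('log.jsonl')]+[dict(joints=[1.4536,.3855,.0066,0,-1.194,-.2586],position=[229.15,580.9,252.2],ee_rot=[-.5625,.8268,-.00065,-.00088])]
def fit():
    A=[];b=[]
    for s in S:
        j=s['joints'];p=s['position']; c,q=np.cos(j[0]),np.sin(j[0]); r=c*p[0]+q*p[1]
        z=R.from_quat(s['ee_rot']).as_matrix()[:,2]; th=j[1]-j[2]
        A.append([1,np.sin(j[1]),np.cos(th),np.sin(th),0,c*z[0]+q*z[1]]);b.append(r)
        A.append([0,np.cos(j[1]),-np.sin(th),np.cos(th),1,z[2]]);b.append(p[2])
        print('lat',round(-q*p[0]+c*p[1],1))
    A=np.array(A);x,*_=np.linalg.lstsq(A,np.array(b),rcond=1e-4); print(x.round(1),(A@x-b).round(1),np.linalg.svd(A)[1].round(3)); return x
x=fit()
def ik(r,z,phi):
    f=lambda q:[x[0]+x[1]*np.sin(q[0])+x[2]*np.cos(q[0]-q[1])+x[3]*np.sin(q[0]-q[1])+x[5]*np.cos(phi)-r,
                x[4]+x[1]*np.cos(q[0])-x[2]*np.sin(q[0]-q[1])+x[3]*np.cos(q[0]-q[1])-x[5]*np.sin(phi)-z]
    o=least_squares(f,[-.1,-.6]); q=o.x; return q.round(3),'j5',round(q[0]-q[1]-phi,3),'err',round(o.cost,3)
if __name__=='__main__':
    for (X,Y,zs) in ((592,-105,(150,160,190)),(560,-105,(190,)),(582,279,(60,75,150))):
        r=np.sqrt(X*X+Y*Y-160**2)
        for z in zs:
            for t in (25,30,35,40,50): print(X,z,t,ik(r-3,z,np.radians(t)))
E
python3 ik.py
```

```text
lat -159.7
lat -159.7
lat -158.9
lat -159.7
[ -5.1 564.7 425.    6.1 154.4 273.9] [-0. -0. -0. -0. -0. -0. -0.  0.] [3.959 2.842 0.442 0.222 0.059 0.005]
592 150 25 (array([ 0.398, -0.914]), 'j5', np.float64(0.875), 'err', np.float64(0.0))
592 150 30 (array([ 0.351, -0.873]), 'j5', np.float64(0.701), 'err', np.float64(0.0))
592 150 35 (array([ 0.316, -0.827]), 'j5', np.float64(0.532), 'err', np.float64(0.0))
592 150 40 (array([ 0.29 , -0.777]), 'j5', np.float64(0.37), 'err', np.float64(0.0))
592 150 50 (array([ 0.268, -0.67 ]), 'j5', np.float64(0.065), 'err', np.float64(0.0))
592 160 25 (array([ 0.371, -0.906]), 'j5', np.float64(0.841), 'err', np.float64(0.0))
592 160 30 (array([ 0.326, -0.864]), 'j5', np.float64(0.667), 'err', np.float64(0.0))
592 160 35 (array([ 0.293, -0.817]), 'j5', np.float64(0.499), 'err', np.float64(0.0))
592 160 40 (array([ 0.269, -0.767]), 'j5', np.float64(0.338), 'err', np.float64(0.0))
592 160 50 (array([ 0.25 , -0.659]), 'j5', np.float64(0.037), 'err', np.float64(0.0))
592 190 25 (array([ 0.293, -0.88 ]), 'j5', np.float64(0.736), 'err', np.float64(0.0))
5
[... 1352 characters left out ...]
np.float64(0.0))
582 75 35 (array([ 0.533, -0.775]), 'j5', np.float64(0.697), 'err', np.float64(0.0))
582 75 40 (array([ 0.5  , -0.732]), 'j5', np.float64(0.534), 'err', np.float64(0.0))
582 75 50 (array([ 0.462, -0.634]), 'j5', np.float64(0.223), 'err', np.float64(0.0))
582 150 25 (array([ 0.435, -0.811]), 'j5', np.float64(0.81), 'err', np.float64(0.0))
582 150 30 (array([ 0.396, -0.771]), 'j5', np.float64(0.644), 'err', np.float64(0.0))
582 150 35 (array([ 0.366, -0.727]), 'j5', np.float64(0.482), 'err', np.float64(0.0))
582 150 40 (array([ 0.345, -0.678]), 'j5', np.float64(0.325), 'err', np.float64(0.0))
582 150 50 (array([ 0.329, -0.571]), 'j5', np.float64(0.027), 'err', np.float64(0.0))
```

```bash
cat >> h.py <<'E'
def goal2(h,t): return goalR(h,t)*R.from_euler('z',180,degrees=True)
E
python3 - <<'E'
from h import *
s=log(); G=goal2(-90,80); print(G.as_matrix().round(2)); rel([540,40,300],G)
im,d=load('top'); W=world('top',d)
for n,b in dict(beaker=(375,195,425,245),jar=(370,120,412,175),mat=(358,272,432,352)).items():
    x0,y0,x1,y1=[int(q*.64) for q in b]; P=W[y0:y1,x0:x1].reshape(-1,3); P=P[P[:,2]>(15 if n!='mat' else -9)]; print(n,np.percentile(P,[2,50,98],axis=0).round())
E
```

```text
t 2.27 j [ 0.101 -0.182 -0.647 -0.006 -0.584 -1.582] p [ 425.7 -116.6  287.4] F [ 0.1  0.1 -0.5] w 84.8
[[-1.   -0.    0.  ]
 [-0.    0.98 -0.17]
 [ 0.   -0.17 -0.98]]
d [145.9 116.3  54.2] rot [ 32.7  14.5 -85.2]
beaker [[660. -38.  18.]
 [708.  -7.  72.]
 [723.  22.  92.]]
jar [[786. -20.  23.]
 [805.   9. 107.]
 [867.  38. 112.]]
mat [[491. -54.  -2.]
 [553.   5.   2.]
 [617.  65.   6.]]
```

>>> step_arm --pt "85 10 8 4 2.3 1 -6.1" --pt "85 21 17 8 4.7 2.1 -12.2" --pt "85 31 25 12 7 3.1 -18.3" --pt "85 42 33 15 9.3 4.1 -24.4" --pt "85 52 42 19 11.7 5.2 -30.4" --pt "85 63 50 23 14 6.2 -36.5" --pt "85 73 58 27 16.4 7.3 -42.6" --pt "85 83 66 31 18.7 8.3 -48.7" --pt "85 94 75 35 21 9.3 -54.8" --pt "85 104 83 39 23.4 10.4 -60.9" --pt "85 115 91 43 25.7 11.4 -67" --pt "85 125 100 46 28 12.4 -73" --pt "85 136 108 50 30.4 13.5 -79.1" --pt "85 146 116 54 32.7 14.5 -85.2" --pt "85 146 116 54 32.7 14.5 -85.2"

```text
clock: 3.52
position: [546.3, 43.9, 301.7]
ee_rot: [-0.005, 0.996, -0.09, -0.0]
contact_force: [-0.3, -0.6, 0.6]
gripper_width: 85.1
```

```bash
python3 - <<'E'
from h import *
s=log(); rel([592,25,240],goal2(-90,30))
E
```

```text
t 3.52 j [ 0.457  0.235 -0.159  0.169 -1.261 -0.505] p [546.3  43.9 301.7] F [-0.3 -0.6  0.6] w 85.1
d [-45.6  -8.1  64.2] rot [49.7  0.3  0.6]
```

>>> step_arm --pt "85 -6 -1 8 6 0 0" --pt "85 -12 -2 16 12 0 0" --pt "85 -18 -3 24 19 0 0" --pt "85 -24 -4 32 25 0 0" --pt "85 -30 -5 40 31 0 0" --pt "85 -36 -6 48 37 0 0" --pt "85 -42 -7 56 44 0 0" --pt "85 -46 -8 64 50 0 0.5" --pt "85 -46 -8 64 50 0 0.5" --pt "85 -46 -8 64 50 0 0.5"

```text
clock: 4.35
position: [590.2, 22.4, 239.9]
ee_rot: [0.002, 0.865, -0.501, 0.0]
contact_force: [0.5, -0.4, 0.4]
gripper_width: 85.0
```

```bash
python3 - <<'E'
from h import *
s=log(); rel([592,-105,156],goal2(-90,30)); print(R.from_quat(s['ee_rot']).as_matrix().round(3))
for n in('scene','top'):
    im,d=grab(n); cv2.imwrite(f'pics/{n}2.png',im[...,::-1])
a=cv2.imread('pics/scene2.png')[90:300,130:420];b=cv2.imread('pics/top2.png')[100:260,180:420]
cv2.imwrite('pics/p2.png',np.hstack([cv2.resize(a,(400,290)),cv2.resize(b,(400,290))]))
E
```

```text
t 4.35 j [ 0.588  0.541 -0.386  0.811 -1.462 -1.049] p [590.2  22.4 239.9] F [ 0.5 -0.4  0.4] w 85.0
d [ -2.    9.3 152.3] rot [-0.1 -0.1 -0.3]
[[-1.     0.005 -0.002]
 [ 0.004  0.498 -0.867]
 [-0.003 -0.867 -0.498]]
```

View pics/p2.png

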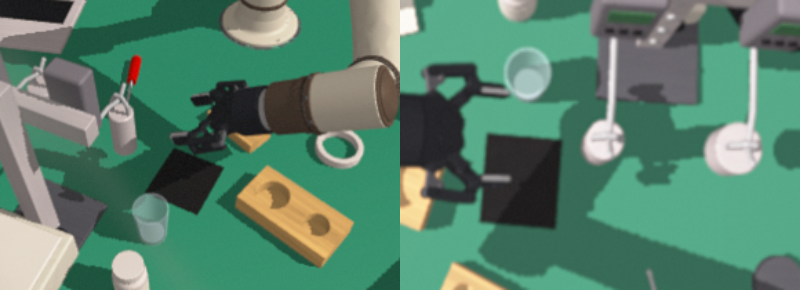

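The scene crop shows the gripper at (215,110), level with the tall weight at (122,130). The top crop shows the open fingers at rows 88 and 178, straddling the weight at (603,140), with the path clear. I'm moving in along the tool axis.

>>> step_arm --pt "85 -1 5 15 0 0 0" --pt "85 -2 9 32 0 0 0" --pt "85 -2 9 50 0 0 0" --pt "85 -2 9 68 0 0 0" --pt "85 -2 9 86 0 0 0" --pt "85 -2 9 102 0 0 0" --pt "85 -2 9 118 0 0 0" --pt "85 -2 9 132 0 0 0" --pt "85 -2 9 142 0 0 0" --pt "85 -2 9 148 0 0 0" --pt "85 -2 9 150 0 0 0" --pt "85 -2 9 150 0 0 0"

```text
clock: 5.45
position: [592.6, -103.6, 159.7]
ee_rot: [0.004, 0.866, -0.501, 0.003]
contact_force: [0.4, 0.7, -0.2]
gripper_width: 84.8
```

```bash
python3 - <<'E'
from h import *
s=log(); rel([592,-105,156],goal2(-90,30))
for n in('scene','top'):
    im,d=grab(n); cv2.imwrite(f'pics/{n}3.png',im[...,::-1])
a=cv2.imread('pics/scene3.png')[110:240,160:340];b=cv2.imread('pics/top3.png')[130:230,220:360]
cv2.imwrite('pics/p3.png',np.hstack([cv2.resize(a,(400,290),interpolation=2),cv2.resize(b,(400,290),interpolation=2)]))
im,d=load('top'); W=world('top',d)
P=W.reshape(-1,3); q=P[(P[:,2]>200)&(P[:,2]<208)&(abs(P[:,0]-592)<26)&(abs(P[:,1]+105)<26)]; print(q.min(0).round(1),q.max(0).round(1))
E
```

```text
t 5.45 j [ 0.357  0.583 -0.589  1.044 -1.222 -1.183] p [ 592.6 -103.6  159.7] F [ 0.4  0.7 -0.2] w 84.8
d [0.6 2.5 3.1] rot [-0.1  0.1 -0.5]
[ 568.2 -126.7  200.6] [612.4 -83.1 207.9]
```

View pics/p3.png

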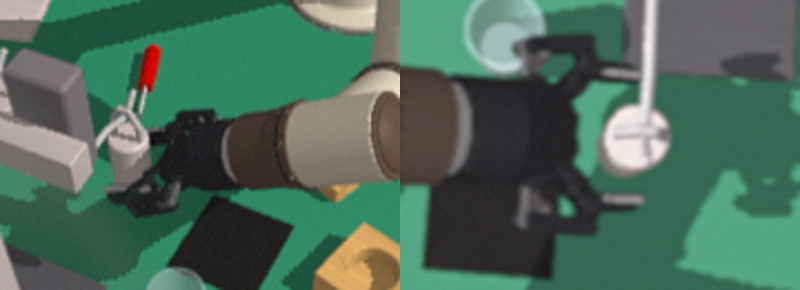

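The scene crop shows the fingers on both sides of the cylinder, below the bail. The top crop shows fingertips at (640,72) and (640,200) around the weight at (637,138). I'll go 4 mm deeper and close.

>>> step_arm --pt "85 0 2 4 0 0 0" --pt "70 0 2 4 0 0 0" --pt "55 0 2 4 0 0 0" --pt "48 0 2 4 0 0 0" --pt "44 0 2 4 0 0 0" --pt "40 0 2 4 0 0 0" --pt "30 0 2 4 0 0 0" --pt "30 0 2 4 0 0 0" --pt "30 0 2 4 0 0 0" --pt "30 0 2 4 0 0 0"

```text
clock: 6.38
position: [592.8, -105.6, 155.3]
ee_rot: [0.003, 0.866, -0.501, 0.003]
contact_force: [2.6, 0.6, 0.2]
gripper_width: 44.8
```

```bash
cat >> h.py <<'E'
def top_face(z0,z1,c,r=30):
    for n in ('top','scene'):
        W=world(n,load(n)[1]).reshape(-1,3); q=W[(W[:,2]>z0)&(W[:,2]<z1)&(np.hypot(W[:,0]-c[0],W[:,1]-c[1])<r)]
        if len(q)>5: print(n,len(q),q.min(0).round(1),q.max(0).round(1),'mid',((q.min(0)+q.max(0))/2).round(1),'zmed',np.median(q[:,2]).round(1))
E
python3 - <<'E'
from h import *
s=log()
for n in('scene','top'): grab(n)
top_face(198,214,(592,-105))
M=R.from_quat(s['ee_rot']).as_matrix(); print('world up in tool',M.T@[0,0,1],'world -x in tool',M.T@[-1,0.0,0], 'stand -x',M.T@[-.997,.07,0])
E
```

```text
t 6.38 j [ 0.352  0.589 -0.593  1.052 -1.215 -1.19 ] p [ 592.8 -105.6  155.3] F [2.6 0.6 0.2] w 44.8
top 230 [ 570.6 -126.9  199.9] [614.5 -83.2 213.6] mid [ 592.5 -105.1  206.8] zmed 204.3
scene 190 [ 575.3 -128.9  198.1] [618.3 -84.5 212.8] mid [ 596.8 -106.7  205.4] zmed 204.4
world up in tool [-0.00733881 -0.86686525 -0.4984885 ] world -x in tool [ 0.99996998 -0.00760219 -0.00150157] stand -x [ 0.99714422  0.02731453 -0.06217971]
```

>>> step_arm --pt "30 0 -3 -1.5 0 0 0" --pt "30 0 -5.5 -3 0 0 0" --pt "30 0 -8 -4.5 0 0 0" --pt "30 0 -10.5 -6 0 0 0" --pt "30 0 -13 -7.5 0 0 0" --pt "30 0 -15.5 -9 0 0 0" --pt "30 0 -18 -10.5 0 0 0" --pt "30 0 -20.5 -12 0 0 0" --pt "30 0 -23 -13.5 0 0 0" --pt "30 0 -25.5 -15 0 0 0" --pt "30 0 -28 -16 0 0 0" --pt "30 0 -30 -17.5 0 0 0" --pt "30 0 -30 -17.5 0 0 0"

```text
clock: 7.57
position: [592.3, -105.5, 190.5]
ee_rot: [0.003, 0.866, -0.501, 0.003]
contact_force: [0.1, -0.5, -4.1]
gripper_width: 44.4
```

```bash
python3 - <<'E'
from h import *
s=log()
for n in('scene','top'): grab(n)
top_face(230,246,(592,-105))
im,_=load('scene'); cv2.imwrite('pics/p4.png',cv2.resize(im[100:210,170:290,::-1],(600,550),interpolation=2))
E
```

```text
t 7.57 j [ 0.359  0.541 -0.568  1.024 -1.254 -1.126] p [ 592.3 -105.5  190.5] F [ 0.1 -0.5 -4.1] w 44.4
top 261 [ 569.6 -127.7  230.1] [613.5 -82.4 242.8] mid [ 591.5 -105.1  236.4] zmed 239.4
scene 165 [ 572.3 -128.9  230.2] [616.6 -84.7 245.7] mid [ 594.4 -106.8  238. ] zmed 239.2
```

View pics/p4.png

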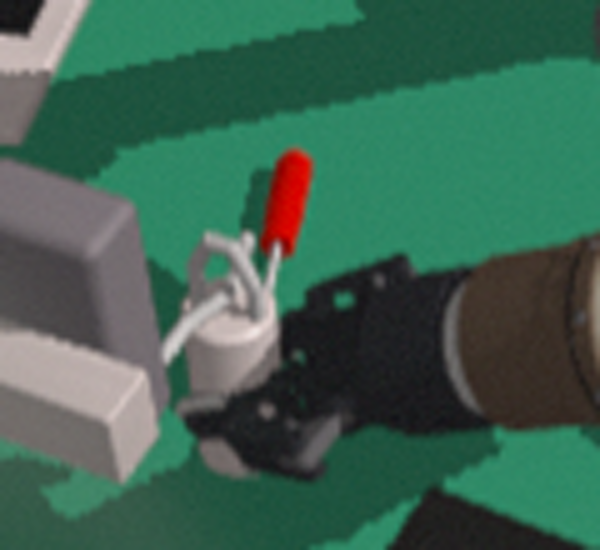

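The crop shows the weight gripped upright, with the bail peak at (225,240) above the hook bar and the hook tip at (247,240) inside the loop. The 4.1 N load gives a sag of 14.4 mm, so it is raised about 21 mm relative to the hook, which is mid-window. I'm backing off to stand −x.

>>> step_arm --pt "30 5 0 -0.5 0 0 0" --pt "30 10 0.5 -0.5 0 0 0" --pt "30 16 0.5 -1 0 0 0" --pt "30 22 0.5 -1.5 0 0 0" --pt "30 29 1 -2 0 0 0" --pt "30 37 1 -2.5 0 0 0" --pt "30 47 1 -3 0 0 0" --pt "30 60 1.5 -4 0 0 0" --pt "30 72 2 -4.5 0 0 0" --pt "30 80 2 -5 0 0 0" --pt "30 80 2 -5 0 0 0"

```text
clock: 8.58
position: [510.4, -100.2, 190.4]
ee_rot: [0.003, 0.865, -0.501, 0.002]
contact_force: [0.2, 0.9, -3.7]
gripper_width: 44.5
```

```bash
python3 - <<'E'
from h import *
s=log()
for n in('scene','top'): grab(n)
top_face(230,246,(511,-100))
for h in (-90,-70,-60,-50,-40): print(h); rel([500,150,210],goal2(h,30))
im,_=load('top'); cv2.imwrite('pics/p5.png',cv2.resize(im[60:300,100:450,::-1],(800,549),interpolation=2))
E
```

```text
t 8.58 j [ 0.433  0.443 -0.751  0.986 -1.235 -1.216] p [ 510.4 -100.2  190.4] F [ 0.2  0.9 -3.7] w 44.5
top 347 [ 489.2 -122.4  230.1] [532.5 -76.9 243.1] mid [510.9 -99.6 236.6] zmed 239.7
scene 198 [ 493.4 -124.4  230.2] [535.5 -78.4 246. ] mid [ 514.4 -101.4  238.1] zmed 239.2
-90
d [  12.8  107.5 -226.2] rot [-0.1  0.1 -0.5]
-70
d [  12.8  107.5 -226.2] rot [ -0.2 -17.2 -10.4]
-60
d [  12.8  107.5 -226.2] rot [ -0.2 -25.9 -15.4]
-50
d [  12.8  107.5 -226.2] rot [ -0.2 -34.6 -20.4]
-40
d [  12.8  107.5 -226.2] rot [ -0.3 -43.2 -25.4]
```

View pics/p5.png

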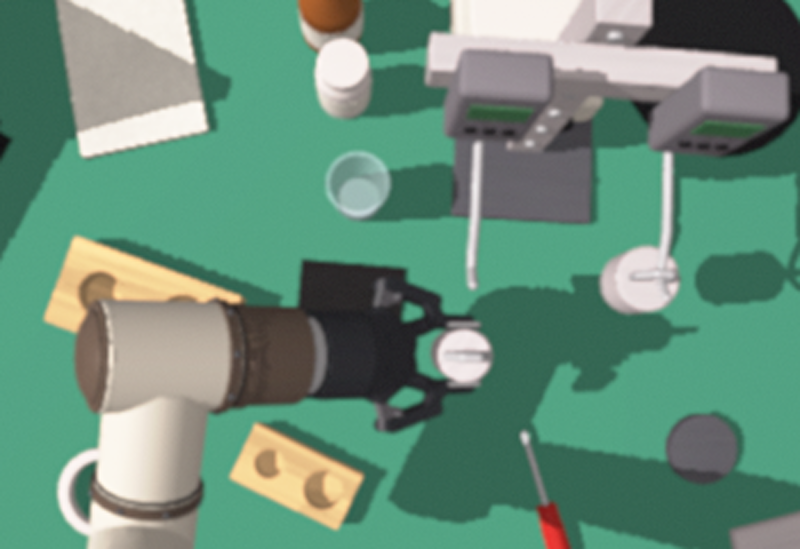

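The top crop shows the weight held upright at (465,355), the freed hook at (475,285), and the squat weight still hanging at (640,280). Next I carry it above the small well.

```bash
python3 - <<'E'
from h import *
rel([582,279,150],goal2(-50,30)); rel([582,279,190],goal2(-50,30))
E
```

```text
d [ -68.4  224.4 -308. ] rot [ -0.2 -34.6 -20.4]
d [ -68.7  189.8 -327.9] rot [ -0.2 -34.6 -20.4]
```

>>> step_arm --pt "30 -3 8 -14 0 -1.5 -1" --pt "30 -7 22 -38 0 -4 -2.3" --pt "30 -12 38 -64 0 -7 -4" --pt "30 -18 54 -92 0 -10 -5.7" --pt "30 -24 70 -120 0 -13 -7.5" --pt "30 -30 86 -148 0 -16 -9.3" --pt "30 -36 102 -176 0 -19 -11" --pt "30 -42 118 -204 0 -22 -12.7" --pt "30 -48 134 -232 0 -25 -14.5" --pt "30 -54 152 -262 0 -28 -16.3" --pt "30 -60 170 -292 0 -31 -18" --pt "30 -65 182 -314 0 -33 -19.3" --pt "30 -68 190 -328 0 -34.6 -20.2" --pt "30 -69 202 -321 0 -34.6 -20.2" --pt "30 -68.5 214 -314 0 -34.6 -20.2" --pt "30 -68.5 224 -308 0 -34.6 -20.2" --pt "30 -68.5 224 -308 0 -34.6 -20.2"

```text
clock: 10.1
position: [581.7, 277.1, 147.0]
ee_rot: [-0.295, 0.813, -0.473, 0.169]
contact_force: [0.5, -0.9, -4.3]
gripper_width: 44.4
```

```bash
python3 - <<'E'
from h import *
s=log(); print(R.from_quat(s['ee_rot']).as_matrix().round(3))
for n in('scene','top'): grab(n)
top_face(190,206,(582,279))
a=load('top')[0][130:250,90:230,::-1]; b=load('scene')[0][160:300,270:430,::-1]
cv2.imwrite('pics/p6.png',np.hstack([cv2.resize(a,(400,343),interpolation=2),cv2.resize(b,(400,343),interpolation=2)]))
E
```

```text
t 10.1 j [ 0.925  0.626 -0.555  1.155 -1.178 -1.155] p [581.7 277.1 147. ] F [ 0.5 -0.9 -4.3] w 44.4
[[-0.768 -0.32   0.555]
 [-0.64   0.378 -0.668]
 [ 0.004 -0.869 -0.495]]
top 293 [560.5 255.  190.4] [605.3 297.7 205.5] mid [582.9 276.4 198. ] zmed 198.2
scene 250 [562.2 252.2 190.1] [607.6 295.7 205.4] mid [584.9 273.9 197.7] zmed 197.3
```

View pics/p6.png

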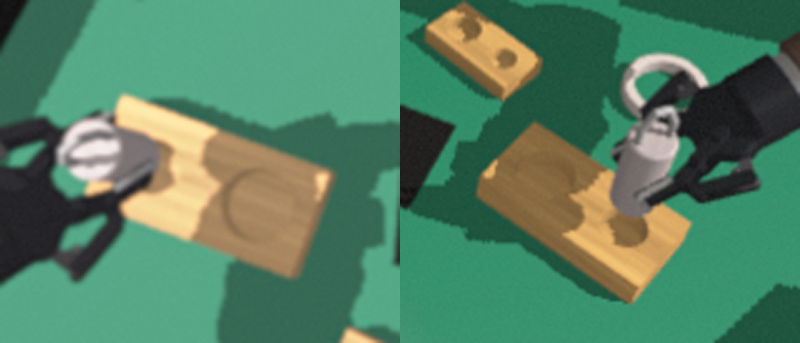

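The top crop shows the weight at (88,150) above the small-well end, with the large well clear at (262,205). The scene crop shows the weight at (640,165) over the small well at (630,225). I'll pin the block by mapping its top-face mask onto the z=40 plane.

```bash
cat > well.py <<'E'
from h import *
def plane(n,z0,shape):
    K,D,p,M=cal(n); h,w=shape; u,v=np.meshgrid(np.arange(w),np.arange(h))
    q=cv2.undistortPoints(np.stack([u,v],-1).reshape(-1,1,2).astype(float),K,D).reshape(h,w,2)
    r=np.stack([q[...,0],-q[...,1],-np.ones((h,w))],-1)@M.T
    return p+r*((z0-p[2])/r[...,2])[...,None]
if __name__=='__main__':
  for n in('top','scene'):
    im,d=load(n); W=world(n,d); P=plane(n,40,d.shape)
    top=abs(W[...,2]-40)<5
    near=lambda c,r:(np.hypot(P[...,0]-c[0],P[...,1]-c[1])<r)
    b=near((564,232),130)
    r=cv2.minAreaRect(P[top&b][:,:2].astype(np.float32)); print(n,r)
    for c,R0 in (((547,185),32.5),((582,279),24.5)):
        m=near(c,R0+16)&~top&(W[...,2]<36); q=P[m][:,:2]
        # circle fit: fixed radius, boundary between hole/top
        from scipy.optimize import minimize
        A=P[near(c,R0+16)&top][:,:2]
        f=lambda x: np.maximum(0,np.hypot(*(q-x).T)-R0).sum()+np.maximum(0,R0-np.hypot(*(A-x).T)).sum()
        o=minimize(f,c,method='Nelder-Mead'); print('  well',R0,o.x.round(1),'cost',round(o.fun,1),'n',len(q),len(A),'centroid',q.mean(0).round(1))
E
python3 well.py
```

```text
top ((564.0905151367188, 232.969482421875), (201.0609130859375, 101.14192962646484), 69.8263931274414)
  well 32.5 [546.9 186.3] cost 10.6 n 510 644 centroid [546.8 186. ]
  well 24.5 [581.7 279.4] cost 3.5 n 137 327 centroid [579.1 269.3]
scene ((566.2919921875, 230.01177978515625), (200.1356201171875, 104.79529571533203), 69.39484405517578)
  well 32.5 [549.  183.9] cost 26.0 n 360 494 centroid [549.5 183.9]
  well 24.5 [583.8 276.8] cost 20.6 n 207 352 centroid [585.9 276.6]
```

>>> step_arm --pt "30 -1 6 2 0 0 0" --pt "30 -1.3 14 5 0 0 0" --pt "30 -1.3 23 10 0 0 0" --pt "30 -1.3 32 15 0 0 0" --pt "30 -1.3 40 19 0 0 0" --pt "30 -1.3 45 22 0 0 0" --pt "30 -1.3 46 22.5 0 0 0" --pt "30 -1.3 46 22.5 0 0 0"

```text
clock: 10.87
position: [581.0, 281.6, 98.0]
ee_rot: [-0.295, 0.813, -0.472, 0.171]
contact_force: [0.7, -0.1, -2.7]
gripper_width: 44.9
```

```bash
python3 - <<'E'
from h import *
s=log(); print(R.from_quat(s['ee_rot']).as_matrix().round(3))
for n in('scene','top'): grab(n)
top_face(138,154,(582,279))
# axis tilt: slices from the scene camera
W=world('scene',load('scene')[1]).reshape(-1,3); c=np.array([584,276])
for z in range(48,145,12):
    q=W[(W[:,2]>z)&(W[:,2]<z+12)&(np.hypot(*(W[:,:2]-c).T)<27)]
    if len(q)>15:
        from scipy.optimize import least_squares
        o=least_squares(lambda x:np.hypot(*(q[:,:2]-x).T)-23,c,loss='soft_l1'); print(z,len(q),o.x.round(1))
E
```

```text
t 10.87 j [ 0.92   0.697 -0.574  1.199 -1.141 -1.249] p [581.  281.6  98. ] F [ 0.7 -0.1 -2.7] w 44.9
[[-0.767 -0.318  0.557]
 [-0.641  0.38  -0.667]
 [ 0.    -0.869 -0.495]]
top 252 [559.4 260.  138.3] [604.4 302.8 154. ] mid [581.9 281.4 146.1] zmed 148.2
scene 235 [560.6 257.  138.1] [606.6 300.  153.2] mid [583.6 278.5 145.7] zmed 148.1
48 37 [583.8 279.8]
60 38 [583.  280.2]
72 32 [583.3 280.3]
84 30 [582.9 279.9]
96 54 [582.2 278.8]
108 53 [582.2 279.8]
120 60 [581.9 279. ]
132 51 [581.7 278.9]
144 212 [580.3 267.8]
```

>>> step_arm --pt "30 1.1 -0.6 1.1 0 0 0" --pt "30 1.1 -0.6 1.1 0 0 0" --pt "30 1.1 2 2.6 0 0 0" --pt "30 1.1 4.6 4.1 0 0 0" --pt "30 1.1 7.2 5.6 0 0 0" --pt "30 1.1 9.4 6.8 0 0 0" --pt "30 1.1 11.6 8 0 0 0" --pt "30 1.1 11.6 8 0 0 0"

```text
clock: 11.63
position: [581.2, 279.9, 87.3]
ee_rot: [-0.294, 0.812, -0.474, 0.173]
contact_force: [-5.6, -0.4, 6.9]
gripper_width: 44.8
```

```bash
python3 - <<'E'
from h import *
s=log(); print(s['wrist_torque'])
for n in('scene','top'): grab(n)
top_face(123,142,(582,279))
E
```

```text
t 11.63 j [ 0.915  0.713 -0.583  1.216 -1.137 -1.277] p [581.2 279.9  87.3] F [-5.6 -0.4  6.9] w 44.8
[ 0.09153918  0.92796261 -1.05610071]
top 260 [560.  256.8 123.3] [604.  302.3 141.3] mid [582.  279.5 132.3] zmed 137.0
scene 245 [560.8 254.8 123.1] [607.  298.1 141.6] mid [583.9 276.4 132.3] zmed 137.2
```

The force reads 7 N up and −5.6 N in x, with the foot about 3 mm below the block top. The rim is pushing the foot toward −x, so I'll lift a little, shift 1.5 mm in −x and try again.

>>> step_arm --pt "30 0 -3 -1.7 0 0 0" --pt "30 0 -5.2 -3 0 0 0" --pt "30 1.1 -4.7 -3.8 0 0 0" --pt "30 1.1 -4.7 -3.8 0 0 0" --pt "30 1.1 -2.1 -2.3 0 0 0" --pt "30 1.1 0.5 -0.8 0 0 0" --pt "30 1.1 3.1 0.7 0 0 0" --pt "30 1.1 3.1 0.7 0 0 0"

```text
clock: 12.4
position: [579.4, 279.8, 80.5]
ee_rot: [-0.295, 0.813, -0.472, 0.171]
contact_force: [0.1, 0.1, -3.3]
gripper_width: 44.3
```

```bash
python3 - <<'E'
from h import *
s=log(); print(s['wrist_torque'])
for n in('scene','top'): grab(n)
top_face(120,142,(582,279))
E
```

```text
t 12.4 j [ 0.916  0.72  -0.587  1.218 -1.127 -1.284] p [579.4 279.8  80.5] F [ 0.1  0.1 -3.3] w 44.3
[2.00622392 1.65314996 0.04613957]
top 252 [558.1 257.2 120.2] [602.2 302.1 141.3] mid [580.2 279.6 130.8] zmed 130.4
scene 237 [558.8 254.8 120. ] [605.1 298.7 141.3] mid [582.  276.8 130.7] zmed 130.5
```

Free again: the force is the weight only, and the foot is 10 mm into the well. I'm continuing down.

>>> step_arm --pt "30 0 2.6 1.5 0 0 0" --pt "30 0 5.2 3 0 0 0" --pt "30 0 7.8 4.5 0 0 0" --pt "30 0 10.4 6 0 0 0" --pt "30 0 13 7.4 0 0 0" --pt "30 0 14.8 8.4 0 0 0" --pt "30 0 14.8 8.4 0 0 0"

```text
clock: 13.08
position: [579.5, 280.1, 64.0]
ee_rot: [-0.295, 0.813, -0.472, 0.171]
contact_force: [-0.5, -0.4, -2.7]
gripper_width: 44.3
```

```bash
python3 - <<'E'
from h import *
s=log(); print(s['wrist_torque'])
for n in('scene','top'): grab(n)
top_face(106,122,(582,279))
E
```

```text
t 13.08 j [ 0.912  0.745 -0.592  1.235 -1.116 -1.316] p [579.5 280.1  64. ] F [-0.5 -0.4 -2.7] w 44.3
[ 1.96265609  1.66727762 -0.04644493]
top 225 [556.8 257.4 106.4] [601.7 301.2 120.8] mid [579.3 279.3 113.6] zmed 113.9
scene 210 [560.2 255.5 106.8] [604.3 298.7 121.8] mid [582.2 277.1 114.3] zmed 114.3
```

Still free, with 4 mm left. I'll lower until it touches the floor.

>>> step_arm --pt "30 0 1.3 0.8 0 0 0" --pt "30 0 2.6 1.5 0 0 0" --pt "30 0 3.5 2 0 0 0" --pt "30 0 4 2.3 0 0 0" --pt "30 0 4 2.3 0 0 0"

```text
clock: 13.6
position: [579.6, 280.2, 60.3]
ee_rot: [-0.295, 0.813, -0.472, 0.172]
contact_force: [-0.6, 0.0, -2.5]
gripper_width: 44.6
```

```bash
python3 - <<'E'
from h import *
s=log(); print(s['wrist_torque'])
for n in('scene','top'): grab(n)
top_face(102,118,(582,279))
im=load('scene')[0]; cv2.imwrite('pics/p7.png',cv2.resize(im[150:290,290:450,::-1],(640,560),interpolation=2))
E
```

```text
t 13.6 j [ 0.911  0.751 -0.593  1.24  -1.114 -1.324] p [579.6 280.2  60.3] F [-0.6  0.  -2.5] w 44.6
[ 1.69111347  1.56989488 -0.0783721 ]
top 226 [556.8 257.9 102.7] [601.7 300.2 117.5] mid [579.3 279.  110.1] zmed 110.0
scene 208 [559.3 255.5 102.1] [605.4 298.4 117.7] mid [582.4 277.  109.9] zmed 110.4
```

View pics/p7.png

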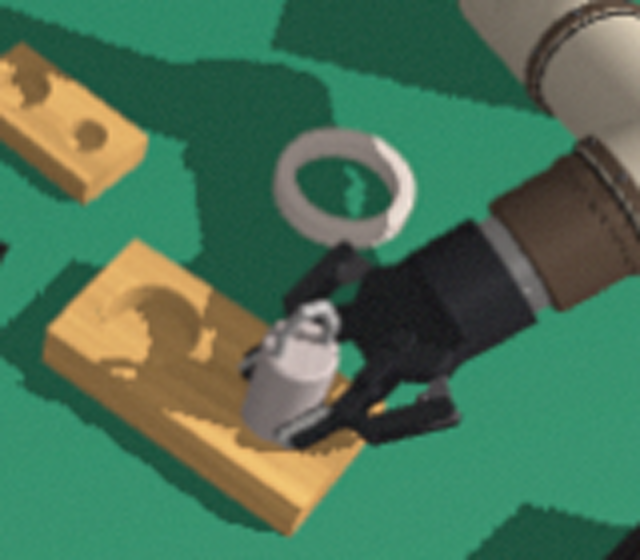

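The crop shows the weight standing in the small well at (300,370), with the top face at z=110 (fully home is 110) and the load starting to come off. I'll lower 0.8 mm more, open, and check before withdrawing.

>>> step_arm --pt "30 0 0.7 0.4 0 0 0" --pt "30 0 0.7 0.4 0 0 0" --pt "44 0 0.7 0.4 0 0 0" --pt "47 0 0.7 0.4 0 0 0" --pt "50 0 0.7 0.4 0 0 0" --pt "56 0 0.7 0.4 0 0 0" --pt "64 0 0.7 0.4 0 0 0" --pt "74 0 0.7 0.4 0 0 0" --pt "85 0 0.7 0.4 0 0 0" --pt "85 0 0.7 0.4 0 0 0" --pt "85 0 0.7 0.4 0 0 0"

```text
clock: 14.62
position: [579.6, 280.2, 59.2]
ee_rot: [-0.295, 0.813, -0.472, 0.172]
contact_force: [0.4, 0.7, -0.3]
gripper_width: 85.0
```

```bash
python3 - <<'E'
from h import *
s=log(); print(s['wrist_torque'])
for n in('scene','top'): grab(n)
top_face(102,118,(582,279))
E
```

```text
t 14.62 j [ 0.91   0.752 -0.593  1.241 -1.113 -1.326] p [579.6 280.2  59.2] F [ 0.4  0.7 -0.3] w 85.0
[1.27272309 1.09507549 0.01193476]
top 227 [559.3 259.  102.1] [604.5 303.1 117.2] mid [581.9 281.  109.7] zmed 109.4
scene 213 [562.7 256.2 102.4] [607.7 299.9 117.9] mid [585.2 278.  110.2] zmed 109.7
```

>>> step_arm --pt "85 0 0 -5 0 0 0" --pt "85 0 0 -12 0 0 0" --pt "85 0 0 -22 0 0 0" --pt "85 0 0 -35 0 0 0" --pt "85 0 0 -50 0 0 0" --pt "85 0 0 -67 0 0 0" --pt "85 0 0 -85 0 0 0" --pt "85 0 -5 -105 0 0 0" --pt "85 0 -15 -125 0 0 0" --pt "85 0 -25 -145 0 0 0" --pt "85 0 -35 -160 0 0 0" --pt "85 0 -40 -165 0 0 0" --pt "85 0 -40 -165 0 0 0"

```text
clock: 15.8
position: [499.7, 376.7, 177.6]
ee_rot: [-0.295, 0.814, -0.47, 0.173]
contact_force: [0.3, 0.1, -0.2]
gripper_width: 85.0
```

```bash
python3 - <<'E'
from h import *
s=log()
for n in('scene','top'): grab(n)
top_face(102,118,(582,279))
W=world('top',load('top')[1]).reshape(-1,3); q=W[(W[:,2]>130)&(W[:,2]<165)&(np.hypot(W[:,0]-582,W[:,1]-280)<25)]; print('bail',len(q),q.mean(0).round(1),q.max(0).round(1))
a,b=[cv2.resize(load(n)[0][...,::-1],(512,384)) for n in('scene','top')]
cv2.imwrite('pics/p8.png',np.hstack([cv2.resize(a,(400,300)),cv2.resize(b,(400,300))]))
E
```

```text
t 15.8 j [ 1.164  0.626 -0.428  0.927 -1.328 -1.103] p [499.7 376.7 177.6] F [ 0.3  0.1 -0.2] w 85.0
top 227 [559.2 258.2 102.3] [604.3 303.5 117.4] mid [581.8 280.9 109.9] zmed 109.7
scene 212 [562.2 256.2 102.1] [607.3 299.9 117.2] mid [584.8 278.1 109.6] zmed 110.2
bail 65 [582.  279.8 146. ] [594.8 296.9 155.5]
```

View pics/p8.png

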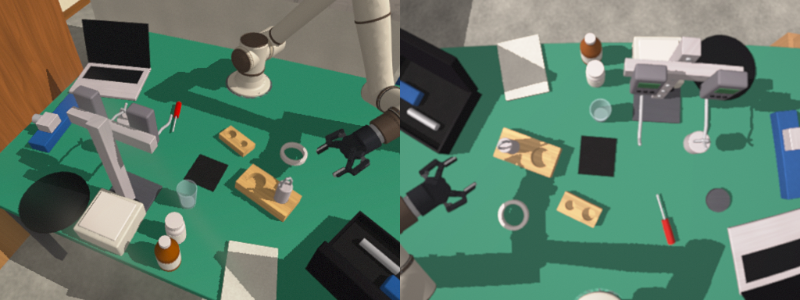

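The scene view shows the tall weight upright in the small well at (283,190), with the gripper clear at (350,155). The top view shows the squat weight still hanging at (697,143), and the beaker (600,110), jar (596,72), tape (513,214) and screwdriver (665,218) where they were. I'm handing it in.

```bash
python3 -c "
from bench import arm
print(arm.job_done())"
```

```text
the job is handed in; nothing more can be done
None
```

The tall check weight is off its left hook and standing upright, fully home, in the small well of the 100 x 200 mm block. I handed the job in after about 16 s of robot time; no verdict was reported.

I gripped the weight from the side with the tool tilted 30° down and raised it 35 mm, about 21 mm relative to the hook. I then backed it off to stand −x and carried it to the well.

**Last checks:**
- **Seating:** the weight's top face is at z = 109.7 mm in the top camera and 110.2 mm in the scene camera; fully home is 110 mm.
- **Position:** it is within about 1.5 mm of my estimate of the well centre in each camera.
- **Robot:** the gripper is open and clear, and the contact force is near zero.
- **Other items:** the squat weight still hangs on its hook. By eye, the beaker, jar, tape and screwdriver have not moved.

**What disagreed or went wrong:**
- The first try at the well touched the rim, reading about 7 N up and 5.6 N sideways. I lifted a few millimetres and shifted 1.5 mm in −x, and then it went in freely.
- The two cameras differ from each other by about 3 mm in world position, so I lined the weight up with the well within each image.

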